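Park the hook hanger in the closed rail

TASK

Take the hook hanger out of the oak rack, bring its collar in at the open mouth of the steel rail and slide it along until you feel the sprung buffer, then let it sink into the parking pocket there and let go. Work gently: no push on the rail, with the hanger or with the gripper, may reach 25 N. Leave the bolts and the lock washer as they are.

Things in the scene. Friction and masses are not known exactly. Their poses are not given: they have to be found in the camera images.
- hanger: Bronze hook hanger, 118 mm tall, 0.14 to 0.28 kg, hanging by its collar in one of the rack's six slots. Origin: centre of the underside of its round collar (28 mm across, 6 mm thick); z up. A neck 9 mm across joins collar and grip tab (z = +22 to +58 mm). Below, a stem 8 mm across ends in a J hook reaching 20 mm to +x, lowest point z = -60 mm.
- hanger_tab (a point): Centre of the hanger's flat upright grip tab, 40 mm above the hanger's origin; same axes. The tab is 14 mm thick along x, 26 mm wide along y, 36 mm tall. Nothing else in the rack has a tall flat tab.
- rail: Fixed closed steel rail on a black stand, a channel 210 mm long, 39 mm wide, top at z = 108 mm. Origin: on the table under the centre of its open mouth; +x runs from the mouth along the rail to the closed far end; z up. Legs stand beside the channel at 30 and 180 mm from the mouth on a base plate 230 x 90 x 8 mm.
- rail_mouth (a point): Centre of the rail's floor at the open mouth, 95 mm above the table; axes as the rail. Inside, the channel is 31 mm wide and 9 mm high, under a roof 4 mm thick. Roof and floor each have a 12 mm wide slot along the middle for the hanger's neck and stem. The collar can enter only here, moving along +x.
- rail_end (a point): Middle of the roof at the closed far end, 210 mm from the mouth, 108 mm high. Out of sight in the channel a parking pocket is clamped, each time elsewhere: near edge 72 to 140 mm from the mouth, 31 mm long, floor 5 mm below the rail's. It ends at a sprung buffer (2 N to start, 3 N per mm, solid after 3 mm). A collar touching the buffer is wholly over the pocket and sinks when let down.
- rack: Fixed oak rack, 60 mm deep (x), 278 mm long (y), 90 mm high. Origin: on the table under its centre; x from front to back. Six slots 14 mm wide at y = -110, -66, -22, 22, 66, 110 mm, open to the front (-x) and above, reach back to x = +22 mm. Board 20 mm thick, its top at z = 90 mm; parts hang by their collars at about x = 0.
- bolt0: One of five like bronze hub bolts hanging upright in the rack's slots: flange 26 mm across and 4 mm thick, six-sided head 20 mm across up to z = +17 mm, shank 12 mm across down to z = -66 mm. Origin: centre of the flange's underside. To be left where it is.
- bolt1: One of five like bronze hub bolts hanging upright in the rack's slots: flange 26 mm across and 4 mm thick, six-sided head 20 mm across up to z = +17 mm, shank 12 mm across down to z = -66 mm. Origin: centre of the flange's underside. To be left where it is.
- bolt2: One of five like bronze hub bolts hanging upright in the rack's slots: flange 26 mm across and 4 mm thick, six-sided head 20 mm across up to z = +17 mm, shank 12 mm across down to z = -66 mm. Origin: centre of the flange's underside. To be left where it is.
- bolt3: One of five like bronze hub bolts hanging upright in the rack's slots: flange 26 mm across and 4 mm thick, six-sided head 20 mm across up to z = +17 mm, shank 12 mm across down to z = -66 mm. Origin: centre of the flange's underside. To be left where it is.
- bolt4: One of five like bronze hub bolts hanging upright in the rack's slots: flange 26 mm across and 4 mm thick, six-sided head 20 mm across up to z = +17 mm, shank 12 mm across down to z = -66 mm. Origin: centre of the flange's underside. To be left where it is.
- washer: A brass lock washer lying on the table, 60 mm across, 5 mm thick. Origin: centre of its underside. To be left alone. Farther out, more than 0.38 m to the sides of the robot, stand two fixed bystanders: a chrome height gauge (left, 335 mm tall) and a black steel bench clamp (right, 201 mm tall).
Things that resemble listed ones, but are neither listed nor needed, are in the scene too. Leave any white look-alike of the bolt4 alone.

How it is judged:
By the outcome, as a careful person would: the job done as asked, in the order asked, and still so for the second after the job is handed in, with the robot touching nothing.
It also fails if it takes over 54 s, if anything falls off the work surface, if the arm or the gripper's body presses on something with over 40 N, if the wrist force passes 120 N, or if a joint passes its speed limit or range.

ROBOT

A 6-joint arm with a two-finger parallel gripper is mounted at the origin on the work surface. World frame = base frame: x ahead of the robot, y to its left, z up, the work surface at z = 0. Lengths are in m, angles in rad, forces in N, time in s.
With the tool pointing down it reaches from about 0.375 to 0.75 m from the base axis. Payload 9 kg.
Tool frame: the origin (TCP) lies midway between the tips of the shut fingers; the grasp point (between the pads) lies ctrl.grip_point_offset behind it (ctrl.grip_point_offset is the distance from the TCP to the grasp point, in m); z points along the fingers, x is the direction in which the jaws open and shut, and the axes are right-handed (so a half turn about z gives the same grasp; the last joint's range is limited). The gripper opens to 85 mm and grips with 20 to 120 N. Pads are 22 mm wide; open, the fingers measure 114 mm over their backs; the gripper's body (76 mm by 85 mm) begins 54 mm behind the grasp point. The pads swing forward as they close: fully open they stand 13 mm farther back than shut.
Start: joints at [-1.539, 0.104, 0.097, 1.564, 0, 1.353], TCP at [0.148, -0.581, 0.231] pointing down, gripper open.
Joint ranges: [-2.99, 2.99], [-0.84, 1.86], [-1.1, 1.16], [-1.84, 2.11], [-1.51, 1.56], [-3.14, 3.14]. Speed limits (rad/s): [2.22, 2.22, 2.57, 3.14, 3.14, 3.14].

INTERFACE

Orientations are given as a unit quaternion [w, x, y, z].
In Python, from plant import ctrl gives the robot as it stands. The module is installed in compiled form; this text tells all that it offers. Calls block until the motion is done:
- ctrl.move_pose(position, orientation): joint-space move of the TCP to a pose.
- ctrl.servo_line(position, rotation=None, feed=0.15): straight line of the TCP; rotation=None keeps the orientation; feed is the mean speed in m/s.
- ctrl.goto_joints(angles): joint-space move.
- ctrl.release() and ctrl.close_gripper(strength=None): open the fingers fully, or close them until they stop; strength is the grip in N (None keeps the last).
- ctrl.pause(seconds).
- ctrl.ik(position, orientation): joint angles nearest the present ones, or None.
- ctrl.snapshot(name): name is "scene" or "side" or "wrist"; returns the picture (480x640x3 uint8, red, green, blue); there is no depth.
- ctrl.calibration(name): a dict with "intrinsics" (3x3 intrinsics, pixels), "T" (4x4, takes a point from camera to world coordinates). Camera axes: x right, y down, z forward; pixel columns grow to the right and rows downward; lengths in m; the calibration is good to about 2 mm. The wrist camera is an equidistant fisheye: a pixel r from the principal point sees the ray r / f radians off the axis. A picture is of the moment at which its call begins: read the wrist's pose just before it. calibration takes no time and is no camera call; for the wrist camera it gives the pose at the moment of the call.
A pose or a line that the arm cannot do raises ctrl.MotionError and nothing moves.
- ctrl.job_done(): hands the job in, once; it reports no verdict.
Readings, each from a call of its own:
- ctrl.current_t(): time.
- ctrl.current_q(): joint angles.
- ctrl.current_joint_velocities(): joint speeds.
- ctrl.current_tau(): joint torques, N m.
- ctrl.current_position(): TCP position.
- ctrl.current_tcp_rot(): TCP orientation.
- ctrl.current_ft_force(): force on the tool from outside, world axes, zero at the start.
- ctrl.current_torque(): the same for the moment, N m.
- ctrl.current_gripper_width(): finger opening in m.
Only numpy, scipy, OpenCV 4.12 (cv2) and the standard library are available. Lean on these libraries where they do the work, as an engineer would, in place of code of your own. Each camera call takes 0.05 s, during which the arm holds its last target.

## Working session

There is one attempt and no reset: what is moved stays moved. The work goes in short steps, each a Python script; the robot and the scene stay as the last script left them, time stands still between calls to the robot, and variables do not carry over. Pictures are saved under pics/ and viewed, and the job is handed in when it is done.

```bash
mkdir -p pics; cat > h.py <<'E'
import numpy as np, cv2
from plant import ctrl
def save(n,im): cv2.imwrite('pics/'+n+'.png',im[:,:,::-1])
def crop(im,u0,v0,w,h,s,n): save(n,cv2.resize(im[v0:v0+h,u0:u0+w],None,fx=s,fy=s,interpolation=cv2.INTER_CUBIC))
E
python3 - <<'E'
from h import *
print(ctrl.current_t(),ctrl.grip_point_offset,ctrl.current_position(),ctrl.current_tcp_rot(),ctrl.current_gripper_width())
for n in("scene","side","wrist"):
    c=ctrl.calibration(n);print(n,c["intrinsics"],np.round(c["T"],4));im=ctrl.snapshot(n);save(n+'0',im);np.save(n+'0.npy',im);np.savez(n+'0c.npz',**c)
E
```

```text
0.0 0.0187 [ 0.14832124 -0.58105044  0.23056467] [-4.81130106e-04  7.89685744e-01 -6.13511233e-01 -4.02280022e-04] 0.08542362957412736
scene [[505.70620605   0.         320.24006969]
 [  0.         505.70620605 247.77160671]
 [  0.           0.           1.        ]] [[-0.607   0.5556 -0.5681  1.0752]
 [ 0.7944  0.4414 -0.4171  0.3979]
 [ 0.019  -0.7046 -0.7094  0.6663]
 [ 0.      0.      0.      1.    ]]
side [[598.34638991   0.         311.72539799]
 [  0.         598.34638991 233.75516011]
 [  0.           0.           1.        ]] [[-0.9458 -0.1766  0.2724  0.3594]
 [-0.3245  0.4855 -0.8118  0.7941]
 [ 0.0111 -0.8562 -0.5165  0.5679]
 [ 0.      0.      0.      1.    ]]
wrist [[371.64829954   0.         324.5990785 ]
 [  0.         371.64829954 242.87878977]
 [  0.           0.           1.        ]] [[ 2.473e-01 -9.202e-01 -3.036e-01  2.261e-01]
 [-9.689e-01 -2.348e-01 -7.760e-02 -5.614e-01]
 [ 1.000e-04  3.134e-01 -9.496e-01  3.743e-01]
 [ 0.000e+00  0.000e+00  0.000e+00  1.000e+00]]
```

```bash
ls pics
```

```text
scene0.png
side0.png
wrist0.png
```

View pics/scene0.png

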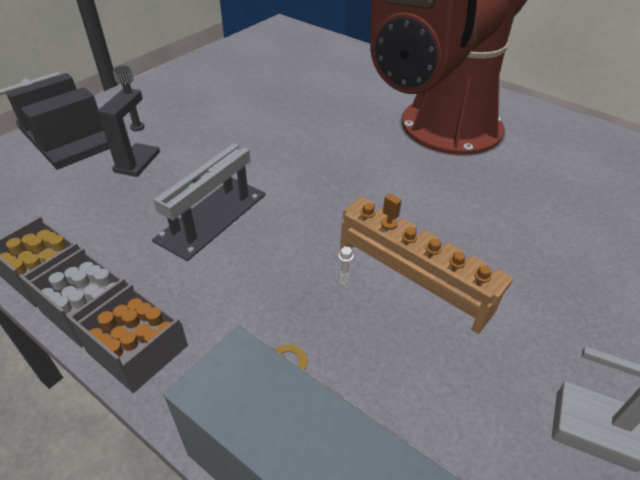

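View pics/side0.png

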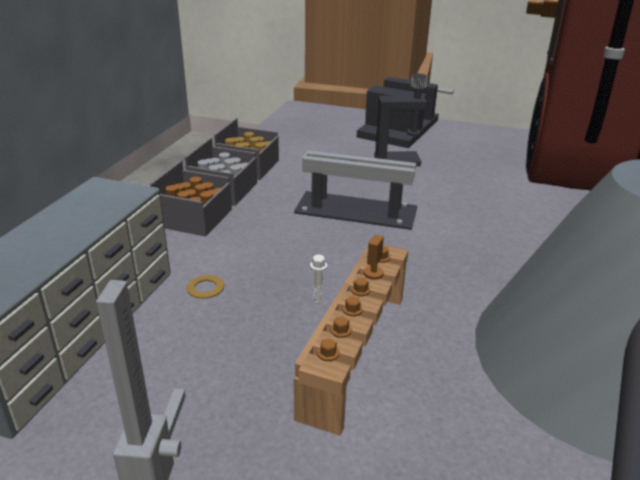

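View pics/wrist0.png

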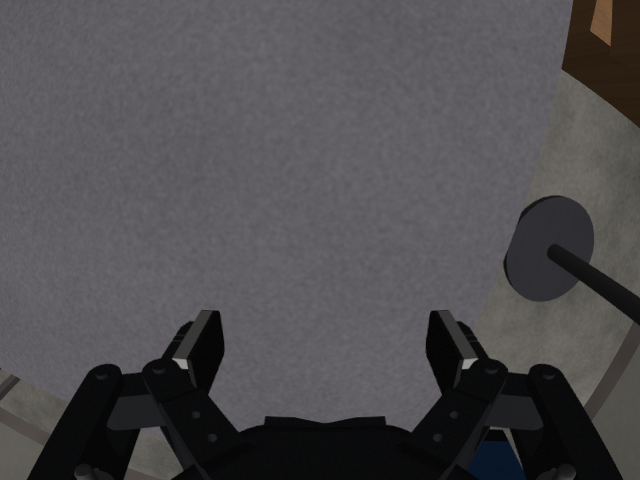

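```bash
python3 - <<'E'
from h import *
s=np.load('scene0.npy');d=np.load('side0.npy')
crop(s,330,185,190,145,4.2,'s_rack');crop(s,145,140,130,115,6,'s_rail')
crop(d,285,225,140,205,2.9,'d_rack');crop(d,285,140,145,90,5.5,'d_rail')
E
```

```text
(no output)
```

View pics/s_rack.png

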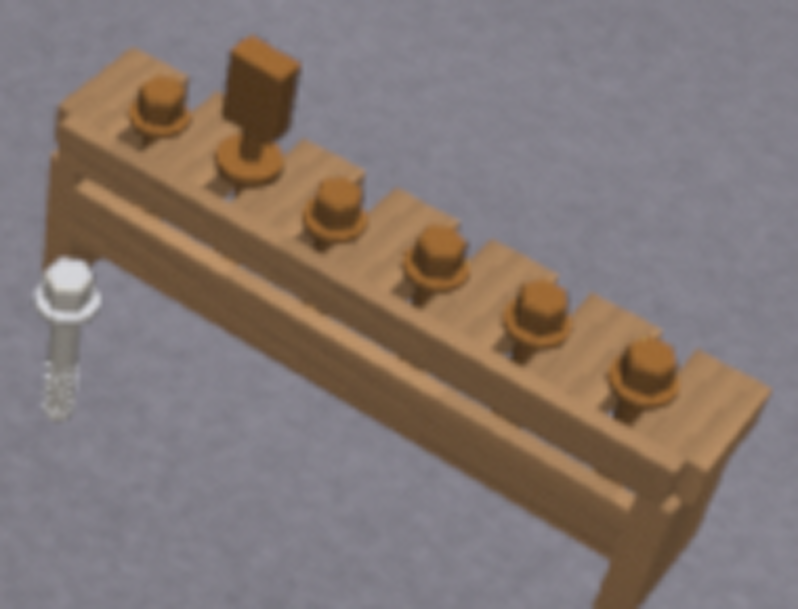

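View pics/s_rail.png

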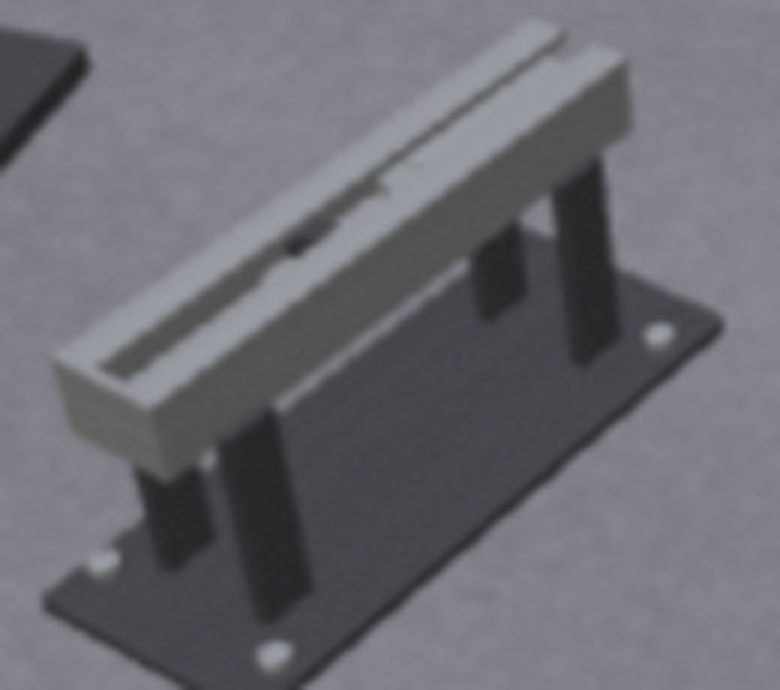

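View pics/d_rack.png

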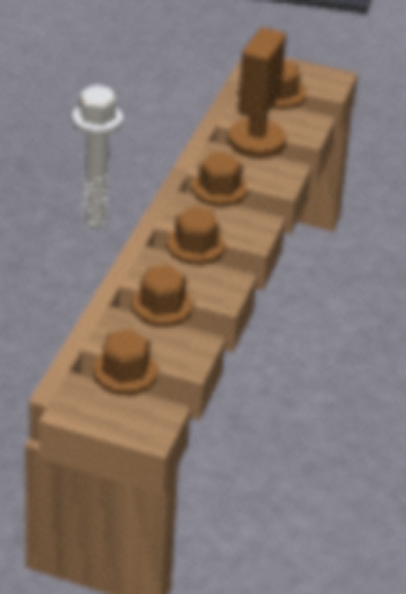

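View pics/d_rail.png

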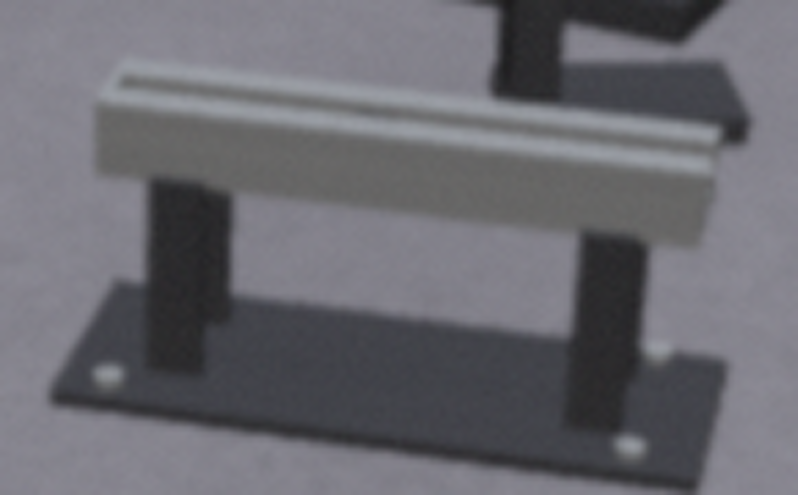

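```bash
cat >> h.py <<'E'
C={n:dict(np.load(n+'0c.npz')) for n in('scene','side')}
def atz(n,u,v,z):
    K,T=C[n]['intrinsics'],C[n]['T']; d=T[:3,:3]@np.linalg.solve(K,[u,v,1.]);o=T[:3,3]
    return o+d*(z-o[2])/d[2]
def proj(n,p):
    K,T=C[n]['intrinsics'],C[n]['T']; q=K@(T[:3,:3].T@(np.asarray(p)-T[:3,3])); return q[:2]/q[2]
E
python3 - <<'E'
from h import *
def go(lbl,n,off,s,pts,z):
    for p in pts:
        u=(p[0]+.5)/s-.5+off[0];v=(p[1]+.5)/s-.5+off[1]
        print(lbl,n,p,np.round(atz(n,u,v,z)*1000,1))
go('railroof','scene',(145,140),6,[(55,362),(148,410),(630,62),(540,20)],.108)
go('railroof','side',(285,140),5.5,[(128,62),(100,102),(715,170),(722,130)],.108)
go('base','scene',(145,140),6,[(45,602),(723,325)],.008)
go('base','side',(285,140),5.5,[(52,395),(120,282),(725,360),(697,488)],.008)
go('dark','scene',(145,140),6,[(285,245),(335,215),(380,190)],.095)
go('racktop','scene',(330,185),4.2,[(135,50),(770,390),(62,112)],.09)
go('racktop','side',(285,225),2.9,[(358,74),(187,410)],.09)
go('tabtop','scene',(330,185),4.2,[(228,48),(250,36),(300,66),(280,78)],.148)
go('tabtop','side',(285,225),2.9,[(243,50),(260,28),(286,34),(274,54)],.148)
go('collartop','scene',(330,185),4.2,[(250,155)],.096)
go('collartop','side',(285,225),2.9,[(257,135)],.096)
go('flange','scene',(330,185),4.2,[(160,115),(335,218),(437,266),(538,323),(645,378)],.094)
go('flange','side',(285,225),2.9,[(219,185),(195,242),(161,300),(124,367)],.094)
E
```

```text
railroof scene (55, 362) [ 713.2 -221.9  108. ]
railroof scene (148, 410) [ 710.7 -185.4  108. ]
railroof scene (630, 62) [ 502.3 -197.1  108. ]
railroof scene (540, 20) [ 503.1 -236.   108. ]
railroof side (128, 62) [ 709.5 -219.2  108. ]
railroof side (100, 102) [ 707.1 -183.4  108. ]
railroof side (715, 170) [ 498.7 -202.3  108. ]
railroof side (722, 130) [ 502.4 -234.8  108. ]
base scene (45, 602) [ 725.  -244.9    8. ]
base scene (723, 325) [ 494.4 -172.2    8. ]
base side (52, 395) [ 713.8 -153.1    8. ]
base side (120, 282) [ 720.3 -243.5    8. ]
base side (725, 360) [ 495.8 -260.5    8. ]
base side (697, 488) [ 488.2 -167.1    8. ]
dark scene (285, 245) [ 625.5 -225.8   95. ]
dark scene (335, 215) [ 605.8 -225.1   95. ]
dark scene (380, 190) [ 588.3 -223.7   95. ]
racktop scene (135, 50) [464.6  38.7  90. ]
racktop scene (770, 390) [480.9 329.3  90. ]
racktop scene (62, 112) [516.8  37.7  90. ]
racktop side (358, 74) [461.7  38.8  90. ]
racktop side (187, 410) [477.4 302.9  90. ]
tabtop scene (228, 48) [502.7 102.2 148. ]
tabtop scene (250, 36) [491.1 104.9 148. ]
tabtop scene (300, 66) [494.6 129.5 148. ]
tabtop scene (280, 78) [505.5 127.2 148. ]
tabtop side (243, 50) [503.  128.2 148. ]
tabtop side (260, 28) [500.3 106.5 148. ]
tabtop side (286, 34) [487.6 107.6 148. ]
tabtop side (274, 54) [488.8 126.8 148. ]
collartop scene (250, 155) [496.9 115.6  96. ]
collartop side (257, 135) [495.4 118.4  96. ]
flange scene (160, 115) [497.1  72.7  94. ]
flange scene (335, 218) [505.3 160.1  94. ]
flange scene (437, 266) [504.  204.2  94. ]
flange scene (538, 323) [507.2 248.2  94. ]
flange scene (645, 378) [507.9 291.5  94. ]
flange side (219, 185) [502.7 160.8  94. ]
flange side (195, 242) [501.8 205.2  94. ]
flange side (161, 300) [504.6 247.7  94. ]
flange side (124, 367) [506.8 292.1  94. ]
```

```bash
cat >> h.py <<'E'
def quat(th): th=np.deg2rad(th); return [0,float(np.cos(th/2)),float(np.sin(th/2)),0]
def st():
    print('t',round(ctrl.current_t(),2),'p',np.round(np.array(ctrl.current_position())*1e3,1),'F',np.round(ctrl.current_ft_force(),2),'M',np.round(ctrl.current_torque(),2),'w',round(ctrl.current_gripper_width()*1e3,1))
E
python3 - <<'E'
from h import *
for th in(-3,177,-183):
  for p in([.496,.117,.2],[.49,-.217,.16],[.65,-.207,.12]): 
    j=ctrl.ik(p,quat(th));print(th,p,None if j is None else np.round(j,2))
E
```

```text
-3 [0.496, 0.117, 0.2] [-0.03 -0.18 -0.23  1.51  0.    1.6 ]
-3 [0.49, -0.217, 0.16] [-0.66 -0.09 -0.23  1.43  0.    0.96]
-3 [0.65, -0.207, 0.12] [-0.5   0.36  0.19  1.4   0.    1.12]
177 [0.496, 0.117, 0.2] [-0.03 -0.18 -0.23  1.51  0.   -1.54]
177 [0.49, -0.217, 0.16] [-0.66 -0.09 -0.23  1.43  0.   -2.18]
177 [0.65, -0.207, 0.12] [-0.5   0.36  0.19  1.4   0.   -2.02]
-183 [0.496, 0.117, 0.2] [-0.03 -0.18 -0.23  1.51  0.   -1.54]
-183 [0.49, -0.217, 0.16] [-0.66 -0.09 -0.23  1.43  0.   -2.18]
-183 [0.65, -0.207, 0.12] [-0.5   0.36  0.19  1.4   0.   -2.02]
```

```bash
python3 - <<'E'
from h import *
p=ctrl.current_position()
ctrl.servo_line([p[0],p[1],.30],feed=.25)
ctrl.move_pose([.496,.117,.27],quat(-4)); st()
np.save('w1T.npy',ctrl.calibration('wrist')['T']);im=ctrl.snapshot('wrist');np.save('w1.npy',im);save('w1',im)
s=ctrl.snapshot('scene');save('s1',s)
E
```

```text
t 3.33 p [496.2 116.4 270. ] F [ 0.04  0.48 -0.4 ] M [-0.04  0.02  0.01] w 85.6
```

View pics/w1.png

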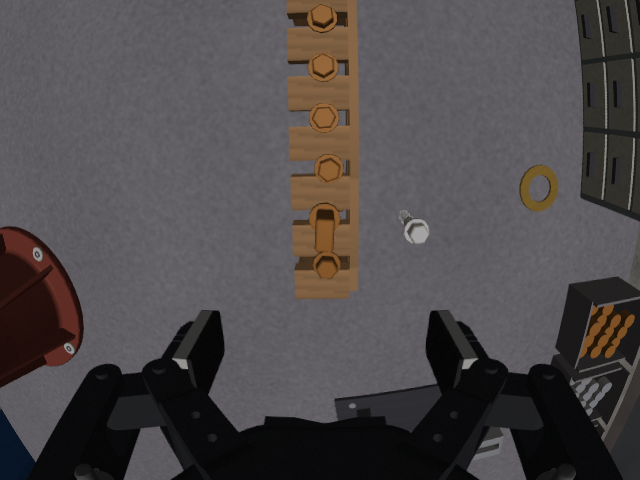

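```bash
cat >> h.py <<'E'
KW=np.array([371.64829954,324.5990785,242.87878977])
def watz(T,u,v,z):
    a=np.array([u-KW[1],v-KW[2]]);r=np.hypot(*a);t=r/KW[0]
    d=T[:3,:3]@np.r_[np.sin(t)*a/r,np.cos(t)];o=T[:3,3];return o+d*(z-o[2])/d[2]
E
python3 - <<'E'
from h import *
crop(np.load('w1.npy'),285,140,80,165,3.6,'w1c')
E
```

```text
(no output)
```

View pics/w1c.png

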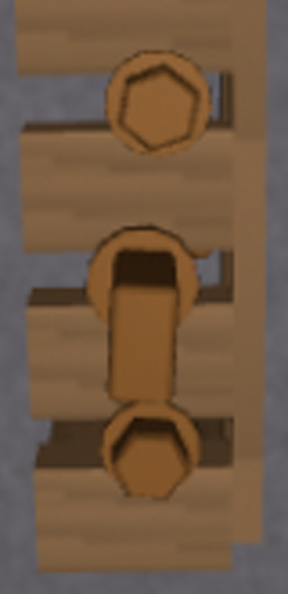

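```bash
python3 - <<'E'
from h import *
T=np.load('w1T.npy')
for p,z in [((112,288),.148),((176,286),.148),((172,402),.148),((108,397),.148),((141,343),.148),((142,281),.096),((158,101),.094)]:
    u=(p[0]+.5)/3.6-.5+285;v=(p[1]+.5)/3.6-.5+140;print(p,np.round(watz(T,u,v,z)*1e3,1))
E
```

```text
(112, 288) [490.3 127.3 148. ]
(176, 286) [503.4 126.8 148. ]
(172, 402) [501.  101.6 148. ]
(108, 397) [487.6 103.7 148. ]
(141, 343) [495.4 115.1 148. ]
(142, 281) [495.5 115.   96. ]
(158, 101) [502.4 158.7  94. ]
```

```bash
python3 - <<'E'
from h import *
ctrl.move_pose([.4956,.116,.175],quat(-5))
ctrl.servo_line([.4956,.116,.117],feed=.08); st()
s=ctrl.snapshot('side');crop(s,285,150,140,205,2.9,'d2')
ctrl.close_gripper(60); st()
p=ctrl.current_position()
ctrl.servo_line([p[0],p[1],p[2]+.008],feed=.04); st()
s=ctrl.snapshot('side');crop(s,285,150,140,205,2.9,'d3')
E
```

```text
t 4.77 p [495.8 116.  117.4] F [-1.03  1.01 -0.78] M [-0.02  0.03 -0.01] w 85.4
t 5.47 p [495.7 116.  117.1] F [-0.13 -0.14  1.56] M [-0.   -0.02  0.01] w 13.1
t 5.82 p [495.9 116.  125.4] F [ 0.6   0.78 -2.04] M [ 0.03  0.06 -0.02] w 13.3
```

View pics/d3.png

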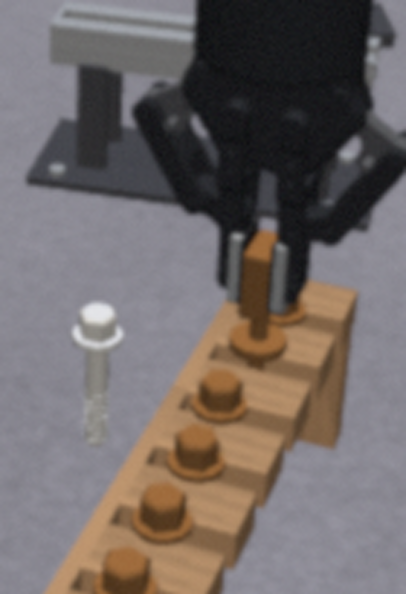

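```bash
python3 - <<'E'
from h import *
p=np.array(ctrl.current_position())
for k in range(1,5):
    ctrl.servo_line(p+np.array([-.9989,.047,0])*.0155*k,feed=.06); st()
ctrl.servo_line(p+np.array([-.062,.003,.11]),feed=.15); st()
s=ctrl.snapshot('scene');save('s3',s)
E
```

```text
t 6.28 p [480.2 116.8 125.2] F [-0.6  -1.52 -1.37] M [-0.02  0.02  0.  ] w 13.3
t 6.68 p [465.  117.4 125.2] F [ 0.24  0.42 -1.18] M [-0.02  0.01 -0.03] w 13.0
t 7.09 p [449.5 118.2 125.2] F [-0.22 -0.12 -1.33] M [-0.04 -0.05  0.03] w 13.4
t 7.5 p [434.1 118.9 125.2] F [ 0.7   0.5  -1.32] M [ 0.02 -0.04  0.04] w 13.5
t 8.38 p [433.5 119.  234.2] F [ 0.87  0.56 -1.7 ] M [ 0.03 -0.02  0.05] w 13.3
```

View pics/s3.png

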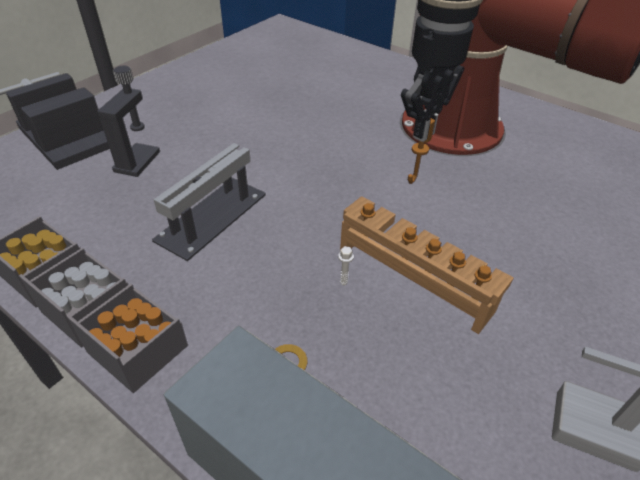

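```bash
python3 - <<'E'
from h import *
th=np.deg2rad(4.1);m=np.array([.5016,-.2175]);a=np.array([np.cos(th),np.sin(th)])
P=m-a*.045
ctrl.move_pose([*P,.2],quat(4.1)); st()
ctrl.servo_line([*P,.1236],feed=.12);ctrl.pause(.2); st()
T=ctrl.calibration('wrist')['T']
for n in('scene','side','wrist'):
    im=ctrl.snapshot(n);np.save(n+'4.npy',im);save(n+'4',im)
np.save('w4T.npy',T)
crop(np.load('scene4.npy'),165,100,130,130,6,'s4c')
crop(np.load('side4.npy'),300,110,160,110,5,'d4c')
E
```

```text
t 9.72 p [ 456.9 -219.8  200. ] F [-0.26  0.87 -0.56] M [-0.01 -0.04 -0.01] w 13.2
t 10.71 p [ 457.1 -221.1  124.5] F [-0.05  0.29 -2.12] M [ 0.03  0.   -0.01] w 13.1
```

View pics/s4c.png

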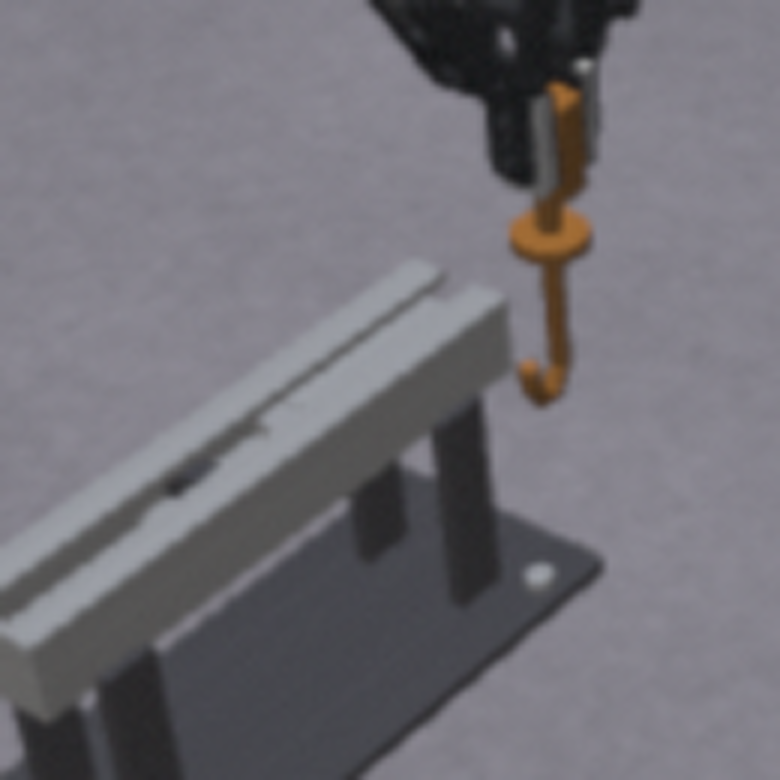

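View pics/d4c.png

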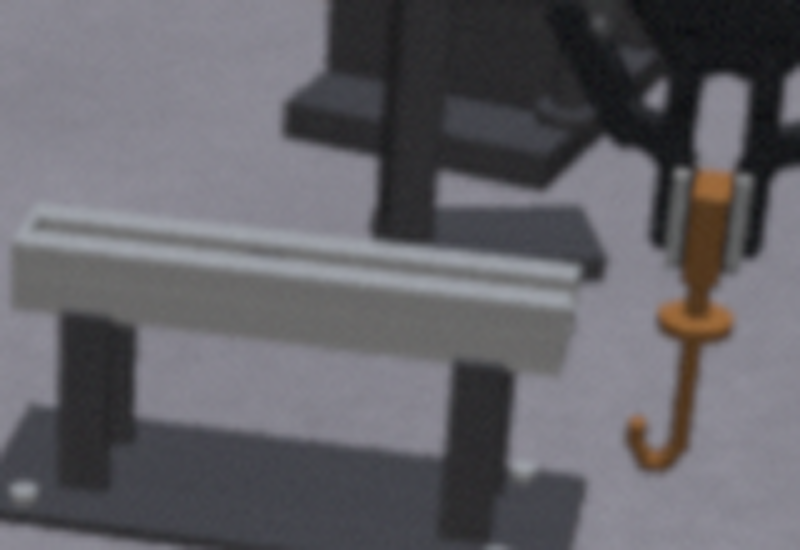

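View pics/wrist4.png

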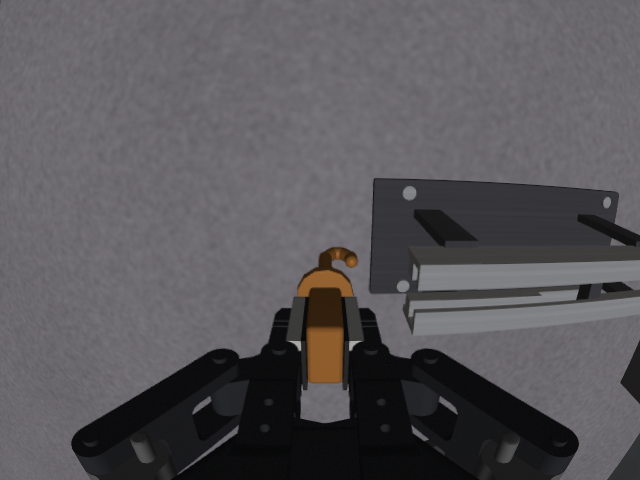

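```bash
cat > ov.py <<'E'
from h import *
def wproj(T,p):
    q=T[:3,:3].T@(np.asarray(p)-T[:3,3]);r=np.hypot(q[0],q[1]);t=np.arctan2(r,q[2]);return KW[1:]+KW[0]*t*q[:2]/r
def rail(m,th):
    c,s=np.cos(np.deg2rad(th)),np.sin(np.deg2rad(th))
    W=lambda x,y,z:np.array([m[0]+c*x-s*y,m[1]+s*x+c*y,z])
    L=[]
    h=.0195
    L.append([W(0,-h,.108),W(0,h,.108),W(.21,h,.108),W(.21,-h,.108),W(0,-h,.108)])
    L.append([W(0,h,.108),W(0,h,.091)])
    for y in(-.006,.006): L.append([W(0,y,.108),W(.195,y,.108)])
    b=.045
    L.append([W(-.01,-b,.008),W(-.01,b,.008),W(.22,b,.008),W(.22,-b,.008),W(-.01,-b,.008)])
    return L
def hang(p,th,tx=0,ty=0):
    c,s=np.cos(np.deg2rad(th)),np.sin(np.deg2rad(th))
    W=lambda x,y,z:np.array([p[0]+c*(x+tx*z)-s*(y+ty*z),p[1]+s*(x+tx*z)+c*(y+ty*z),p[2]+z])
    L=[]
    for z in(0,.006): L.append([W(.014*np.cos(a),.014*np.sin(a),z) for a in np.linspace(0,2*np.pi,40)])
    L.append([W(x,y,.058) for x,y in((-.007,-.013),(-.007,.013),(.007,.013),(.007,-.013),(-.007,-.013))])
    L.append([W(x,y,.022) for x,y in((-.007,-.013),(-.007,.013),(.007,.013),(.007,-.013),(-.007,-.013))])
    L.append([W(-.004,0,0),W(-.004,0,-.05)]);L.append([W(.004,0,0),W(.004,0,-.05)])
    L.append([W(0,-.004,0),W(0,-.004,-.05)]);L.append([W(0,.004,0),W(0,.004,-.05)])
    L.append([W(0,0,-.06),W(.02,0,-.06)])
    return L
def draw(im,pf,Ls,u0,v0,w,h,s,n):
    o=cv2.resize(im[v0:v0+h,u0:u0+w],None,fx=s,fy=s,interpolation=cv2.INTER_CUBIC).copy()
    for col,LL in zip(((0,255,255),(0,255,0)),Ls):
        for l in LL:
            q=np.array([((pf(p)-[u0,v0])+.5)*s-.5 for p in l]);cv2.polylines(o,[np.round(q*16).astype(np.int32)],False,col,1,cv2.LINE_AA,4)
    save(n,o)
E
cat > o1.py <<'E'
from ov import *
R=rail((.5016,-.2175),4.1);H=hang((.4571,-.2211,.0974),4.1)
draw(np.load('scene4.npy'),lambda p:proj('scene',p),(R,H),145,100,150,150,5,'os')
draw(np.load('side4.npy'),lambda p:proj('side',p),(R,H),290,130,160,110,5,'od')
T=np.load('w4T.npy')
draw(np.load('wrist4.npy'),lambda p:wproj(T,p),(R,H),280,170,250,190,3.2,'ow')
E
python3 o1.py
```

```text
(no output)
```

View pics/os.png

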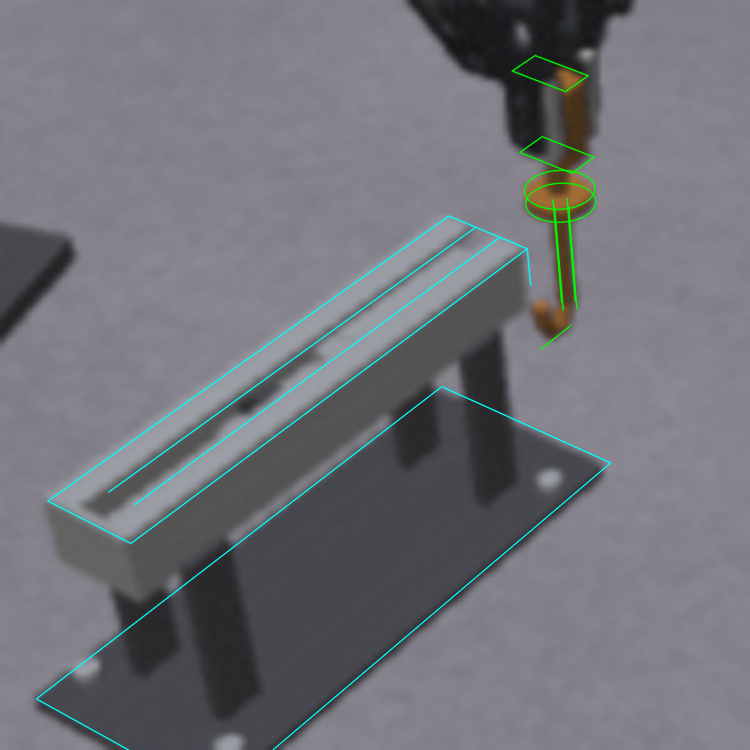

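View pics/od.png

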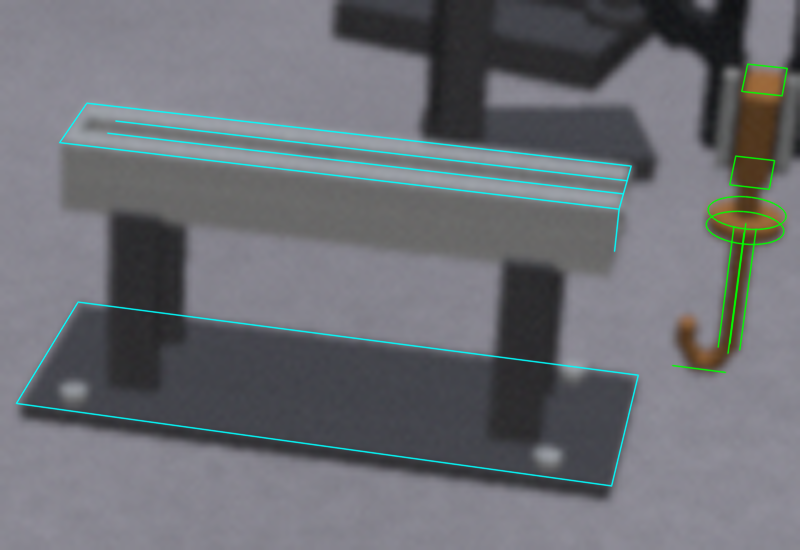

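View pics/ow.png

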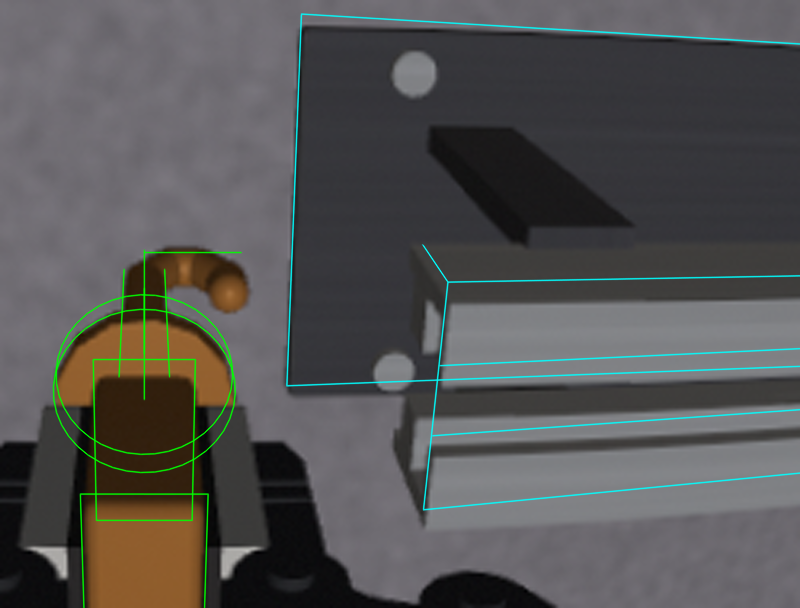

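```bash
cat > o2.py <<'E'
from ov import *
import sys
R=rail((.5016,-.2175),4.1);H=hang((.4571,-.2211,.0974),4.1)
draw(np.load('scene4.npy'),lambda p:proj('scene',p),(R,H),226,125,50,50,15,'os2')
draw(np.load('side4.npy'),lambda p:proj('side',p),(R,H),400,155,53,40,15,'od2')
T=np.load('w4T.npy')
draw(np.load('wrist4.npy'),lambda p:wproj(T,p),(R,H),290,235,160,100,5,'ow2')
E
python3 o2.py
```

```text
(no output)
```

View pics/os2.png

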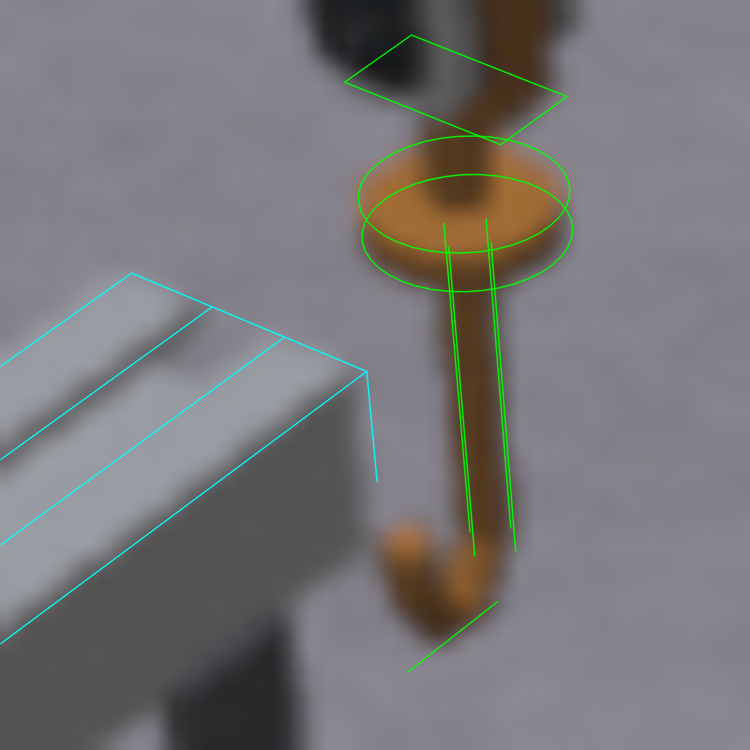

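View pics/od2.png

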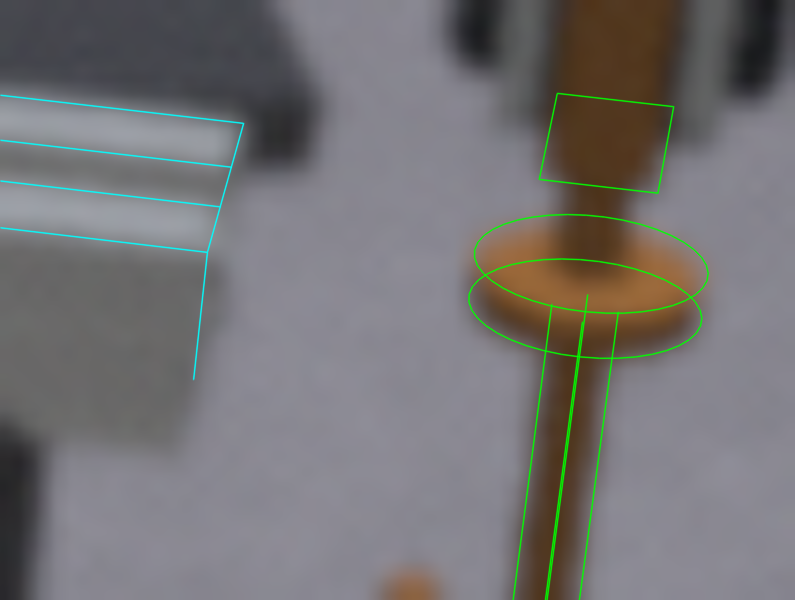

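View pics/ow2.png

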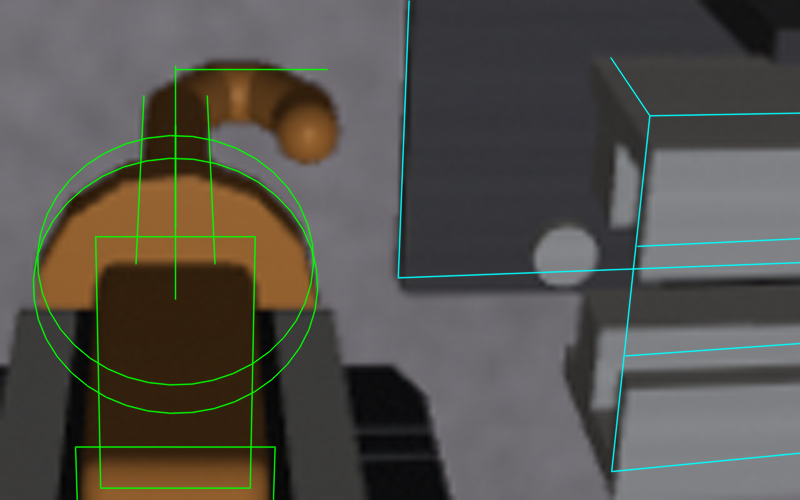

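```bash
python3 - <<'E'
from h import *
w=np.load('wrist4.npy')
crop(w,295,265,62,40,12,'w4a'); crop(w,400,240,80,100,6,'w4b'); crop(w,560,230,80,100,6,'w4d')
E
```

```text
(no output)
```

View pics/w4a.png

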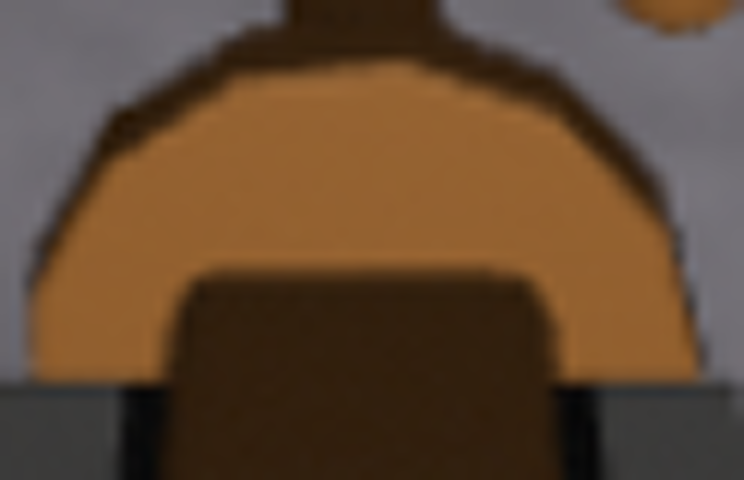

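View pics/w4b.png

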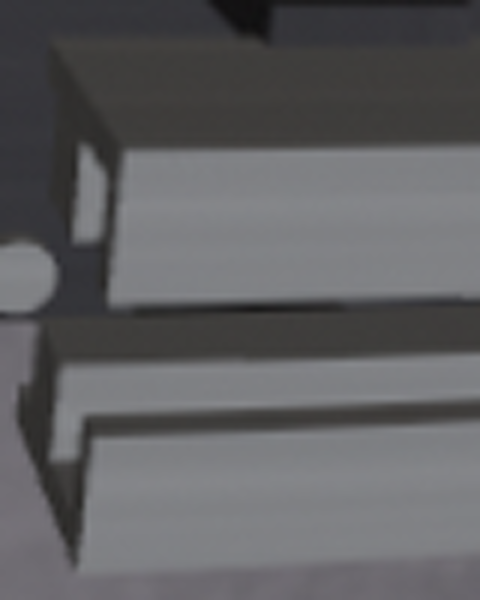

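View pics/w4d.png

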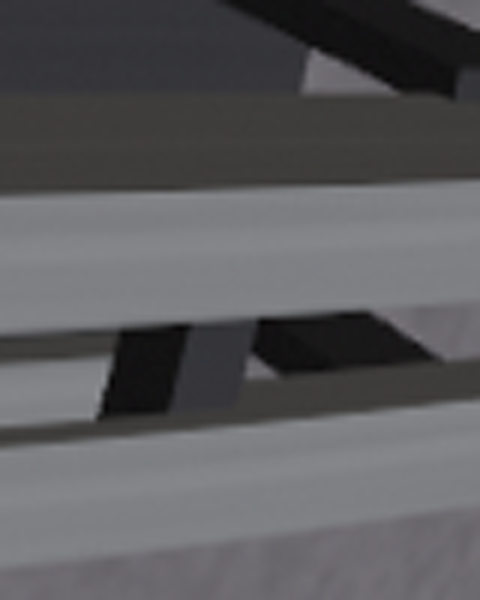

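```bash
python3 - <<'E'
from h import *
from scipy.optimize import least_squares
T=np.load('w4T.npy')
B=lambda p,s,o,z: watz(T,(p[0]+.5)/s-.5+o[0],(p[1]+.5)/s-.5+o[1],z)[:2]*1e3
off=[19.5,6,-6,-19.5]
E=[]
for o,k in zip(off,[(122,150),(108,303),(85,435),(78,573)]): E.append((o,B(k,6,(400,240),.108)))
M=[e[1] for e in E]
for o,k in zip(off,[(470,146),(470,300),(470,403),(470,556)]): E.append((o,B(k,6,(400,240),.108)))
for o,k in zip(off,[(0,192),(0,333),(0,447),(0,570)]): E.append((o,B(k,6,(560,230),.108)))
for o,k in zip(off,[(470,180),(470,300),(470,400),(470,506)]): E.append((o,B(k,6,(560,230),.108)))
for e in E: print(e[0],np.round(e[1],1))
r=least_squares(lambda v:[-(p[0]-500)*np.sin(v[1])+(p[1]-v[0])*np.cos(v[1])-o for o,p in E],[-217,.07])
print('rail y at x=500',r.x[0],'yaw',np.rad2deg(r.x[1]),np.round(r.fun,2))
for zc in(.1025,.1035):
  P=[B(k,12,(295,265),zc) for k in [(30,330),(120,150),(235,72),(400,58),(555,115),(665,230),(698,350)]]
  c=least_squares(lambda v:[np.hypot(*(p-v[:2]))-v[2] for p in P],[457,-221,14]); print('collar',np.round(c.x,2),np.round(c.fun,2))
E
```

```text
19.5 [ 501.  -201.5]
6 [ 502.1 -214.9]
-6 [ 502.2 -227.1]
-19.5 [ 504.1 -240.7]
19.5 [ 531.1 -199.4]
6 [ 534.4 -213.2]
-6 [ 536.9 -223. ]
-19.5 [ 541.1 -238.6]
19.5 [ 581.7 -195.5]
6 [ 586.5 -209.2]
-6 [ 590.9 -220.9]
-19.5 [ 596.3 -234.5]
19.5 [ 648.8 -190.9]
6 [ 655.3 -204.2]
-6 [ 661.6 -215.9]
-19.5 [ 669.1 -229.1]
rail y at x=500 -221.16590344631751 yaw 4.010277113202161 [ 0.03  0.14 -0.09 -0.32  0.02 -0.5   1.56 -0.74  0.43 -0.06 -0.1  -0.49
  0.27  0.09 -0.02 -0.21]
collar [ 457.27 -222.84   13.82] [-0.05 -0.07  0.23 -0.02 -0.16 -0.02  0.1 ]
collar [ 457.23 -222.34   13.73] [-0.05 -0.07  0.23 -0.02 -0.16 -0.02  0.1 ]
```

```bash
cat >> h.py <<'E'
YAW=4.05;_t=np.deg2rad(YAW);A=np.array([np.cos(_t),np.sin(_t),0]);N=np.array([-np.sin(_t),np.cos(_t),0])
E
python3 - <<'E'
from h import *
p=np.array(ctrl.current_position());print(p)
q=p+A*.022-N*.00155; q[2]=.1236
ctrl.servo_line(q,quat(YAW),feed=.06);ctrl.pause(.3); st();print(q);st();st()
T=ctrl.calibration('wrist')['T'];im=ctrl.snapshot('wrist');np.save('w5T.npy',T);np.save('w5.npy',im)
crop(im,290,230,160,115,5,'w5a')
d=ctrl.snapshot('side');np.save('side5.npy',d);crop(d,385,140,60,60,10,'d5')
E
```

```text
[ 0.45689244 -0.22089034  0.12399608]
t 11.68 p [ 478.8 -220.9  123.6] F [-0.01  0.39 -2.58] M [-0.03  0.02 -0.  ] w 13.1
[ 0.47894697 -0.22088267  0.1236    ]
t 11.68 p [ 478.8 -220.9  123.6] F [-0.01  0.39 -2.58] M [-0.03  0.02 -0.  ] w 13.1
t 11.68 p [ 478.8 -220.9  123.6] F [-0.01  0.39 -2.58] M [-0.03  0.02 -0.  ] w 13.1
```

View pics/w5a.png

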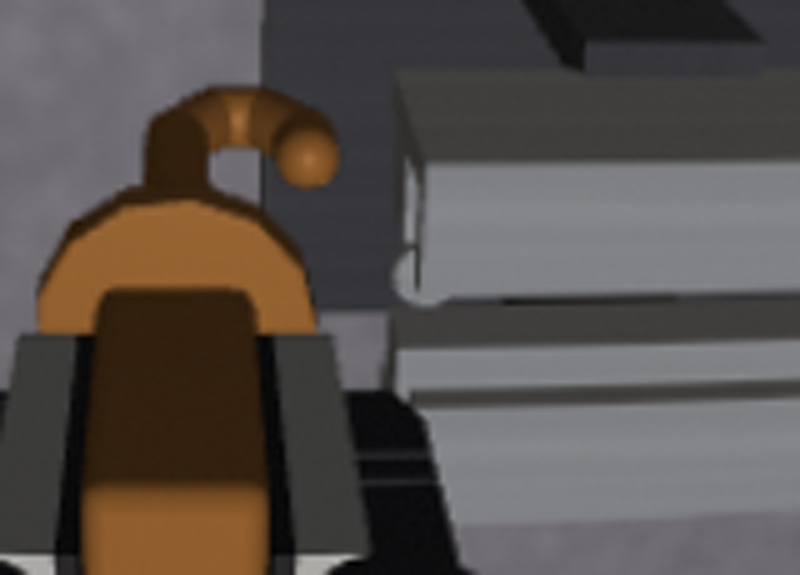

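View pics/d5.png

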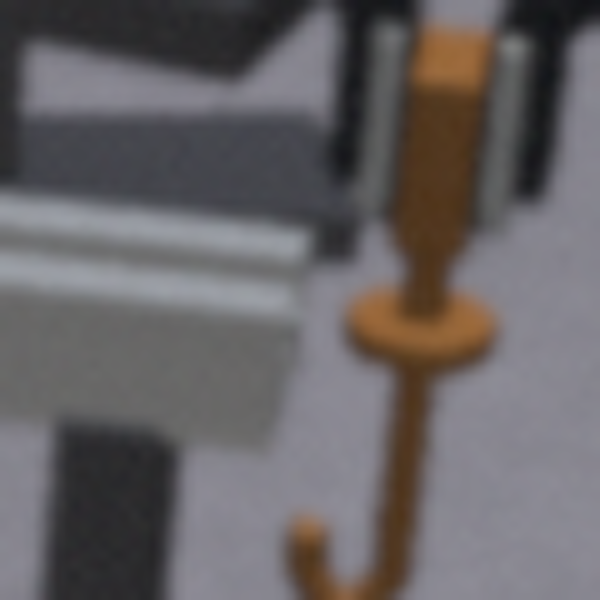

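```bash
python3 - <<'E'
from h import *
w=np.load('w5.npy')
crop(w,366,250,90,95,6,'w5b')
E
```

```text
(no output)
```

View pics/w5b.png

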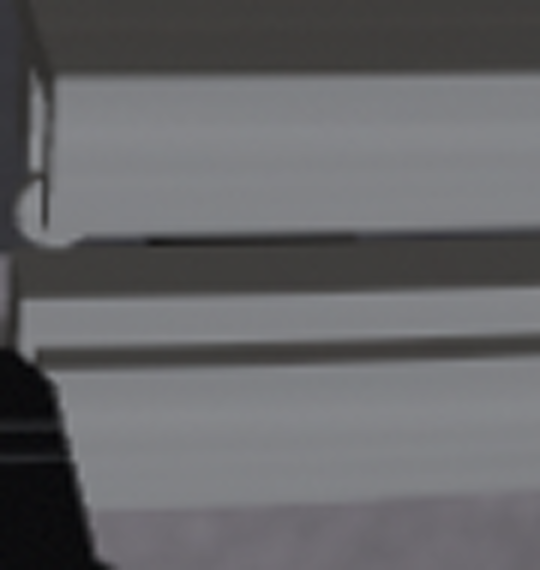

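```bash
python3 - <<'E'
from h import *
from scipy.optimize import least_squares
T=np.load('w5T.npy')
B=lambda p,s,o,z: watz(T,(p[0]+.5)/s-.5+o[0],(p[1]+.5)/s-.5+o[1],z)[:2]*1e3
E=[]
for o,ks in zip([19.5,6,-6,-19.5],[[(56,76),(300,74),(530,71)],[(90,240),(300,234),(530,230)],[(60,368),(300,362),(530,355)],[(120,510),(300,502),(530,489)]]):
    for k in ks: E.append((o,B(k,6,(366,250),.108)))
print(np.round(E[0][1],1),np.round(E[3][1],1))
r=least_squares(lambda v:[-(p[0]-500)*np.sin(v[1])+(p[1]-v[0])*np.cos(v[1])-o for o,p in E],[-217,.07])
print('rail y500',r.x[0],'yaw',np.rad2deg(r.x[1]),np.round(r.fun,2))
for zc in(.102,.103):
  P=[B(k,5,(290,230),zc) for k in [(40,300),(72,235),(122,210),(192,200),(255,222),(300,268),(315,320)]]
  c=least_squares(lambda v:[np.hypot(*(p-v[:2]))-v[2] for p in P],[457,-221,14]).x; print('collar',np.round(c,2), 'lat err',(c[1]-r.x[0])-(c[0]-500)*np.tan(r.x[1]), 'with R=14 fit')
E
```

```text
[ 500.7 -201.2] [ 505.1 -215. ]
rail y500 -221.1105431139329 yaw 4.156997458994657 [ 0.27  0.28  0.3  -0.27 -0.07 -0.26  0.13  0.14 -0.02 -0.33 -0.15  0.  ]
collar [ 478.86 -222.61   13.81] lat err 0.040876886511147514 with R=14 fit
collar [ 478.82 -222.11   13.72] lat err 0.5372591990008655 with R=14 fit
```

```bash
cat > ins.py <<'E'
from h import *
def F(n=3):
    f=[]
    for i in range(n): f.append(ctrl.current_ft_force());ctrl.pause(.01)
    return np.mean(f,0)
def loc(f): return np.array([f@A,f@N,f[2]])
E
python3 - <<'E'
from ins import *
p=np.array([.47894697,-.22088267,.1236])-N*.0002
ctrl.servo_line(p,quat(YAW),feed=.03)
b=loc(F());print('base',b.round(2))
np.save('base.npy',b);s=0
while s<.040:
    s+=.002
    ctrl.servo_line(p+A*s,feed=.04); f=loc(F())-b
    print(round(s*1e3,1),f.round(1),end=' | ')
    if abs(f[0])>4 or abs(f[1])>5 or abs(f[2])>6: print('STOP');break
np.save('p0.npy',np.r_[p,s]);st()
E
```

```text
base [ 0.    0.4  -0.96]
2.0 [ 0.1 -0.6 -0.8] | 4.0 [ 0.7 -0.5 -1.4] | 6.0 [ 0.4 -0.2 -0.5] | 8.0 [-0.2 -0.9 -0.9] | 10.0 [ 0.1 -0.5 -0.5] | 12.0 [-0.2 -0.5 -0.4] | 14.0 [-0.1 -0.4 -1. ] | 16.0 [-0.1 -0.3 -0.6] | 18.0 [-0.1 -0.5 -0.6] | 20.0 [ 0.2 -0.7 -0.3] | 22.0 [-0.  -0.5 -0.9] | 24.0 [ 0.5 -0.7 -0.6] | 26.0 [-0.4 -0.7 -0.6] | 28.0 [ 0.  -0.2 -0.8] | 30.0 [-0.3 -0.2 -0.6] | 32.0 [ 0.2  0.1 -0.6] | 34.0 [-0.3 -0.3 -0.6] | 36.0 [-0.4 -0.5 -0.6] | 38.0 [-0.3 -0.4 -0.9] | 40.0 [ 0.1 -0.3 -1.1] | t 17.55 p [ 518.9 -218.3  123.6] F [ 0.21  0.32 -2.14] M [0.01 0.01 0.01] w 13.2
```

```bash
python3 - <<'E'
from h import *
im=ctrl.snapshot('wrist');crop(im,280,200,200,150,4,'w6');d=ctrl.snapshot('side');crop(d,360,130,80,75,9,'d6')
E
```

```text
(no output)
```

View pics/w6.png

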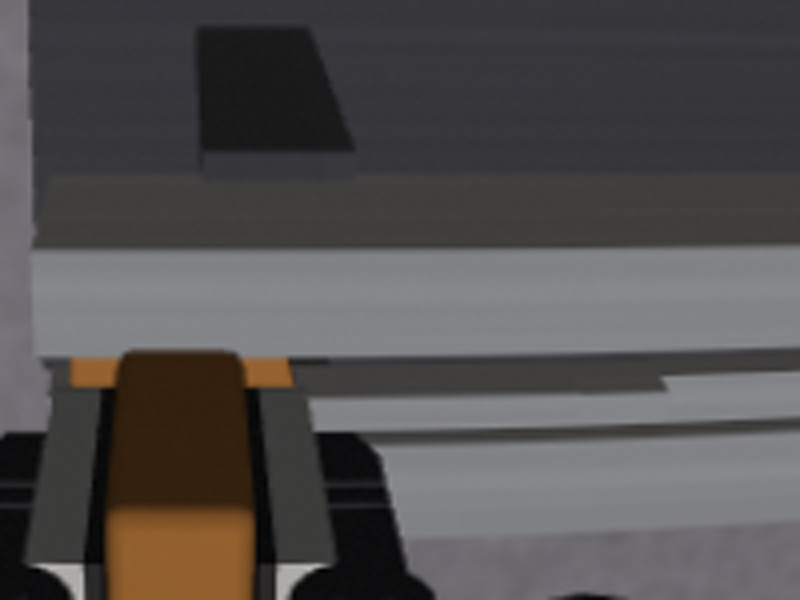

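View pics/d6.png

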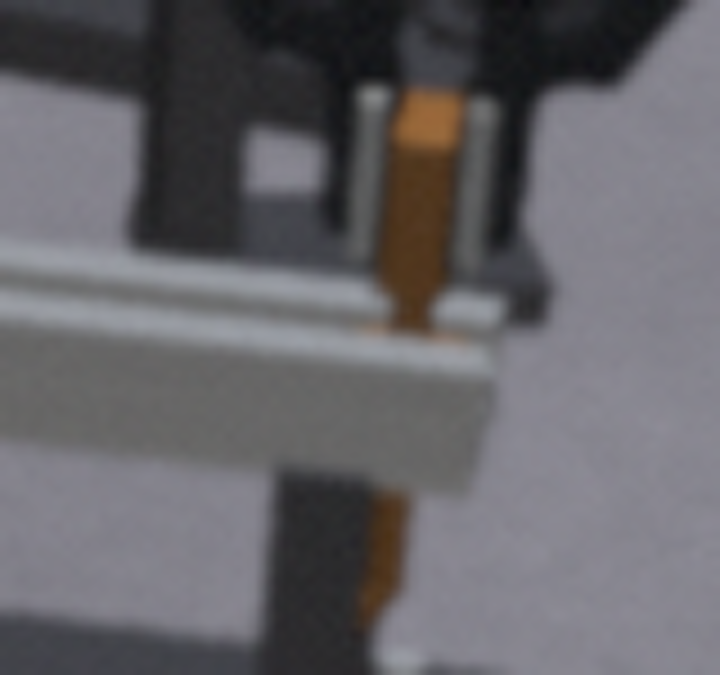

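```bash
python3 - <<'E'
from ins import *
v=np.load('p0.npy');p=v[:3];s=v[3];b=np.load('base.npy')
while s<.098:
    s+=.0145
    ctrl.servo_line(p+A*s,feed=.05); f=loc(F())-b
    print(round(s*1e3,1),f.round(1),end=' | ')
    if abs(f[0])>3 or abs(f[1])>6 or abs(f[2])>6: print('STOP');break
else:
  while s<.185:
    s+=.002
    ctrl.servo_line(p+A*s,feed=.05); f=loc(F())-b
    print(round(s*1e3,1),f.round(1),end=' | ')
    if f[0]<-2.2 or abs(f[1])>6 or abs(f[2])>6: print('STOP');break
np.save('p0.npy',np.r_[p,s]);st();print(loc(F(6))-b)
E
```

```text
54.5 [-0.   0.1 -0.7] | 69.0 [ 0.1 -0.3 -1.1] | 83.5 [-0.5 -0.6 -1. ] | 98.0 [-0.9 -0.3 -0.8] | 100.0 [-0.2 -0.4 -0.3] | 102.0 [-0.1 -0.  -0.6] | 104.0 [ 0.5 -0.9 -0.5] | 106.0 [-0.1 -0.4 -0.5] | 108.0 [ 0.6 -0.5 -0.5] | 110.0 [-0.   0.2 -0.6] | 112.0 [ 0.   0.  -0.3] | 114.0 [ 0.2 -0.4 -0.1] | 116.0 [ 0.1 -0.3 -0.1] | 118.0 [-0.1 -0.4 -0.8] | 120.0 [ 0.3 -0.2 -0.4] | 122.0 [-0.1 -0.7 -0.6] | 124.0 [-4.8 -0.3  1.5] | STOP
t 23.09 p [ 602.2 -212.4  123.5] F [-4.45 -0.75 -0.24] M [-0.    1.08 -0.03] w 12.8
[-4.49896977 -0.68062088  1.15938586]
```

```bash
python3 - <<'E'
from ins import *
v=np.load('p0.npy');p=v[:3];s=v[3]-.0014;b=np.load('base.npy')
ctrl.servo_line(p+A*s,feed=.02);f=loc(F())-b;print(f.round(1))
f0=f;z=0
while z<.0085:
    z+=.001 if z<.0049 else .0005
    ctrl.servo_line(p+A*s-[0,0,z],feed=.02); f=loc(F(4))-f0-b
    print(round(z*1e3,1),f.round(1),end=' | ')
    if abs(f[0])>6 or abs(f[1])>6 or f[2]>3: print('STOP');break
st();np.save('p1.npy',p+A*s-[0,0,z])
for n in('scene','side','wrist'):
    im=ctrl.snapshot(n);np.save(n+'7.npy',im)
crop(np.load('side7.npy'),310,130,100,80,8,'d7')
crop(np.load('wrist7.npy'),260,200,200,150,4,'w7')
E
```

```text
[-2.2 -0.6 -0.2]
1.0 [ 0.1  0.1 -0.1] | 2.0 [0.2 0.3 0.4] | 3.0 [ 0.5 -0.2  0.4] | 4.0 [ 1.1 -0.2 -0.3] | 5.0 [ 1.1 -0.  -0.5] | 5.5 [0.2 0.3 0.1] | 6.0 [ 0.9 -0.1  0.7] | 6.5 [-0.2  0.5  1.3] | 7.0 [-1.6  1.4  6.6] | STOP
t 25.97 p [ 601.3 -212.5  117.2] F [-3.79  1.12  4.69] M [ 0.22  0.92 -0.02] w 13.0
```

View pics/d7.png

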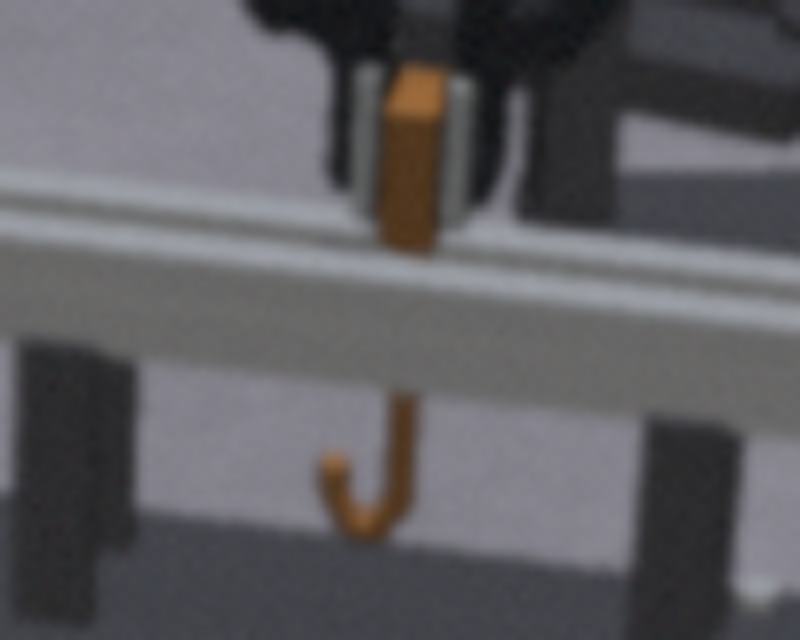

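View pics/w7.png

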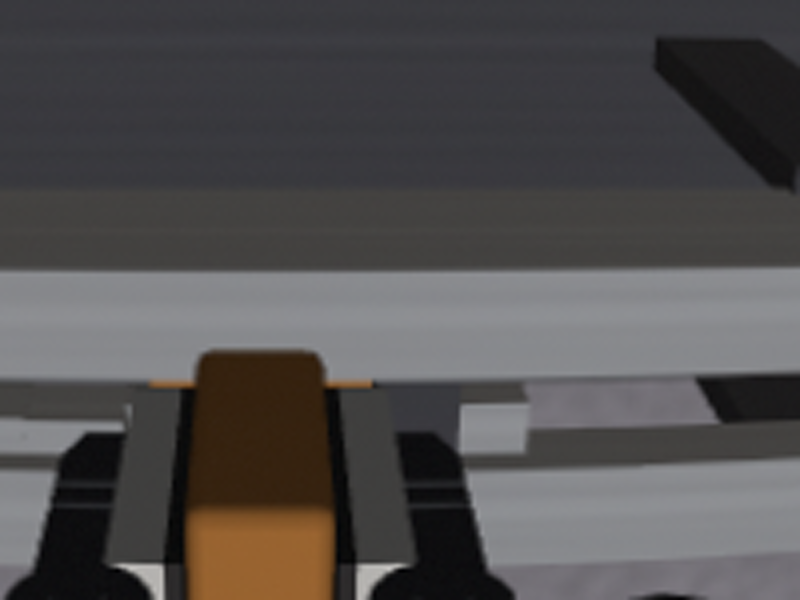

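```bash
python3 - <<'E'
from ins import *
p=np.load('p1.npy');ctrl.servo_line(p+[0,0,.0004],feed=.02);st()
ctrl.release();st()
ctrl.servo_line(p+[0,0,.05],feed=.08);ctrl.servo_line(p+[0,0,.17],feed=.2);st()
ctrl.pause(.3);st()
T=ctrl.calibration('wrist')['T'];np.save('w8T.npy',T)
for n in('scene','side','wrist'):
    im=ctrl.snapshot(n);np.save(n+'8.npy',im);save(n+'8',im)
crop(np.load('side8.npy'),290,130,140,100,5.5,'d8')
E
```

```text
t 26.37 p [ 601.3 -212.5  117.2] F [-2.83 -0.21  4.7 ] M [ 0.16  0.7  -0.04] w 13.4
t 27.06 p [ 601.3 -212.5  117. ] F [-0.54 -0.25 -0.27] M [-0.01 -0.03  0.03] w 85.3
t 28.57 p [ 601.  -212.3  285.1] F [ 0.28  0.43 -0.38] M [ 0.07 -0.01 -0.02] w 85.5
t 28.88 p [ 600.9 -212.2  285.6] F [-0.96  0.64  0.87] M [0.05 0.01 0.06] w 85.3
```

View pics/d8.png

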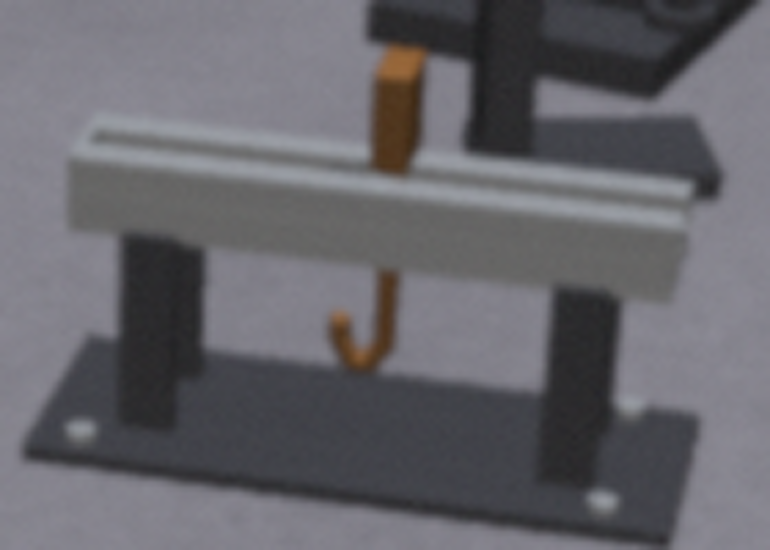

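View pics/wrist8.png

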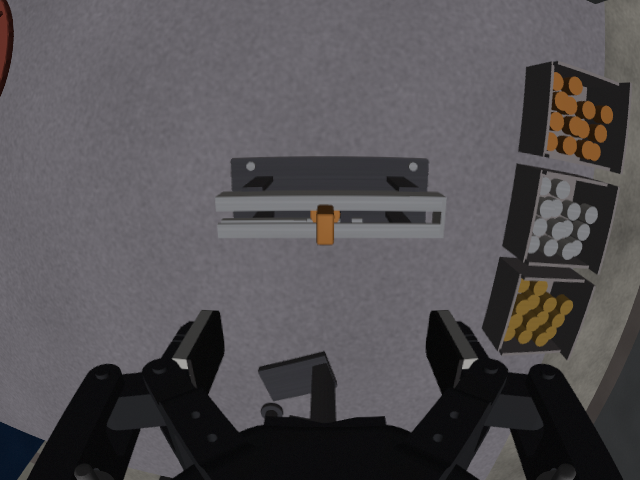

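View pics/scene8.png

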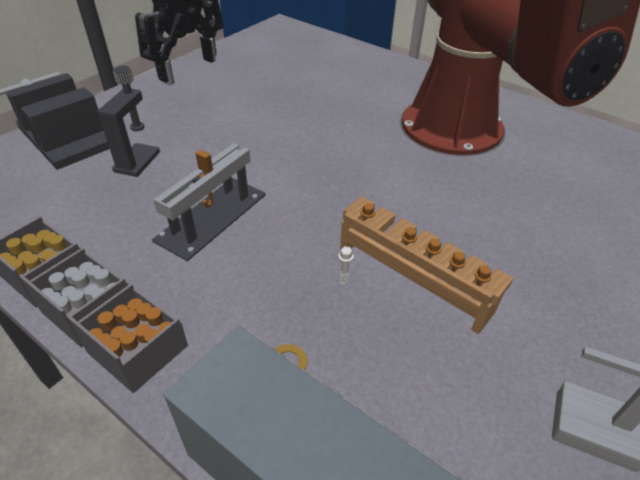

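```bash
python3 - <<'E'
from ov import *
for z,n in((.090,'v90'),):
    draw(np.load('side8.npy'),lambda p:proj('side',p),([],hang((.6013,-.2125,z),4)),330,130,60,75,8,n)
E
```

```text
(no output)
```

View pics/v90.png

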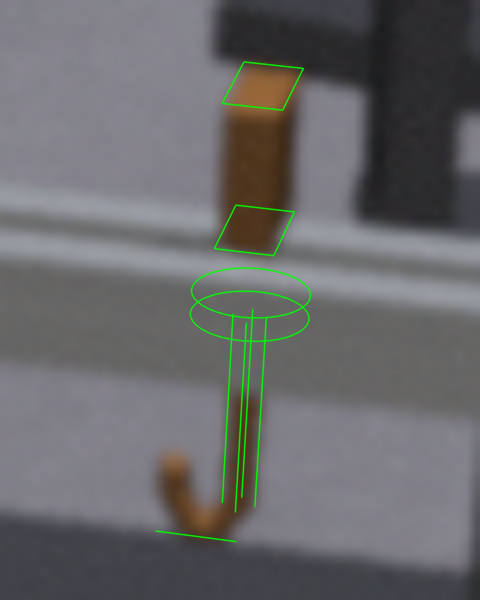

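Height agrees with the parked position and the hanger stands upright. Handing in.

```bash
python3 - <<'E'
from h import *
ctrl.job_done();print(ctrl.current_t())
E
```

```text
the job is handed in; nothing more can be done
the job is handed in; nothing more can be done
```

The hanger is parked in the rail's pocket with the gripper clear of it, and the job was handed in at about 29 s on the robot clock (limit 54 s).

- **Taking it out:** I gripped the hanger by its tab, lifted it 8 mm and drew it out through the front of its slot.
- **Lining up:** Using the wrist camera I corrected about 1.7 mm sideways. The collar then went into the mouth with less than 2 N of change in the wrist force.
- **Buffer:** I felt the sprung buffer at about 4.8 N. I backed off 1.4 mm; the spring was still lightly touched at about 2 N.
- **Sinking:** I lowered the collar until it met the pocket floor after about 6.5 to 7 mm. The largest vertical push read was about 6.6 N. Then I let go and retreated to a height of 285 mm.

**Last checks:**
- The hanger stands upright in the rail. Its outline in the side camera fits the collar at about z = 90 mm (the pocket floor), within a pixel or so.
- All five bolts, the washer and the white look-alike look unmoved in the final scene picture.
- Forces were read only after each small step, so brief peaks between readings were not seen. Every rail reading stayed well below 25 N.

**Disagreement:** the cameras differed by about 3 to 4 mm on the rail's absolute sideways position. I relied on the relative measurement from the wrist camera, and the contact-free entry bore that out.

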